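# Load the second slotted weight on the hanger, slots staggered

### The arm

A 6-joint arm with a two-finger parallel gripper is mounted at the origin on a cart in front of the work surface, level with it; the furniture and walls round the work are solid. World frame = base frame: x ahead of the robot, y to its left, z up, the work surface at z = 0. Lengths are in m, angles in degrees, forces in N, time in s.
With the tool pointing down it reaches from about 0.275 to 0.975 m from the base axis. Payload 8.4 kg.
Tool frame: the origin (TCP) lies on the centre line of the jaws, within the pads' length; the fingertips stand 19 mm ahead of it and the grasp point (between the pads) is the TCP; z points along the fingers, y is the line along which they close (so a half turn about z gives the same grasp; the last joint's range is limited). The gripper opens to 92 mm and grips with 3 to 60 N. Pads are 20 mm wide; open, the fingers measure 128 mm over their backs; the gripper's body (75 mm by 189 mm) begins 69 mm behind the grasp point.
Start: joints at [-75.424, 20.225, 93.587, -0, 66.188, -0.138], TCP at [0.159, -0.605, 0.234] pointing down, gripper open.
Joint ranges: [-150.9, 150.9], [-52.94, 120.26], [3.33, 152.33], [-74.26, 254.26], [0, 154.13], [-172.89, 172.89]. Speed limits (degrees/s): [127.2, 127.2, 159.86, 180, 180, 180].

### API

Orientations are given as [roll, pitch, yaw] about the fixed x, y, z axes, in that order (R = Rz(yaw) Ry(pitch) Rx(roll)).
In Python, from station import robot, viewer gives the robot as it stands.
- The arm moves only by the shell command python3 -m handwheel 'ROWS' [FORCE]. ROWS is a JSON object of lists of equal length, an entry for each row: "slide": the shift along the tool's x, y, z in units of 25 mm (1.0 is 25 mm), a list of three; "angular": the turn, a rotation vector about the tool's x, y, z in units of 6 degrees (1.0 is 6 degrees), a list of three; "fingers": the gripper's target within -1 to 1 (fully open at 1, half-way at 0, shut at -1). In form: {"slide": [[x, y, z], ...], "angular": [[ax, ay, az], ...], "fingers": [fingers, ...]}. A call has exactly 8 rows; each row is the pose to reach, as a shift and turn from the pose commanded when the call began, along the tool's axes at that moment; what a row does not reach only later rows make up. A row lasts 1/8 s, in which the tool goes at most 62.5 mm and 10.7 degrees, less where a joint would pass 70% of its speed; a pose out of reach is approached as far as the arm can. A call with a gripper value outside its range is refused whole. The fingers move at their own pace and stop on an object; FORCE is the grip in N (left out, the last holds). Time passes only in rows, so rows that repeat a pose let the fingers close, or fill a call up. It gives the time, the measured TCP pose, the force, the opening and the grip force at its end, in the units of the state.
- robot.state(): the state, without advancing time (a new reading comes with each control period).
- viewer.grab_frame(name): name is "scene" or "top" or "wrist"; returns (picture, depth): 384x512x3 uint8, red, green, blue; 384x512 float32, m along the optical axis (not along the pixel's ray), 0 where there is no reading.
- viewer.calibration(name): a dict with "intrinsics" (3x3 intrinsics, pixels), "world_from_camera" (4x4, takes a point from camera to world coordinates). Camera axes: x right, y down, z forward; pixel columns grow to the right and rows downward; lengths in m; the calibration is good to about 2 mm. The wrist camera is an equidistant fisheye: a pixel r from the principal point sees the ray r / f radians off the axis. A picture is of the moment at which its call begins: read the wrist's pose just before it. calibration takes no time and is no camera call; for the wrist camera it gives the pose at the moment of the call.
- robot.hand_in(): hands the job in; it is judged then, once.
The state is a dict: "time": time; "joint_positions": joint angles; "joint_velocities": joint speeds; "joint_torque": joint torques, N m; "tool_pos": TCP position; "tool_rot": TCP orientation; "wrist_force": force on the tool from outside, world axes, zero at the start; "moment": the same for the moment, N m; "gripper_width": finger opening in m; "grasp_force": force on a finger pad.
Only numpy, scipy, OpenCV 4.12 (cv2) and the standard library are available. Lean on these libraries where they do the work, as an engineer would, in place of code of your own. Each camera call takes 0.05 s, during which the arm holds its last target. There are 200 camera calls.

### The job

Slide the brass slotted weight off the deck onto the weight hanger so that its slot takes the upright rod and it drops flat onto the blue weight, fully home. Then turn it round the rod by its handle until its slot faces the opposite way to the blue weight's slot, so that neither weight can slide off. Leave both weights lying flat and centred on the rod, and leave the other things on the bench where they are.

Things in the scene. Friction and masses are not known exactly. Their poses are not given: they have to be found in the camera images.
- loading_stand: Fixed grey base (255 x 126 mm, 12 mm thick) with an aluminium deck and a brass weight hanger. Origin on the worktop under the hanger's rod; x runs from deck to rod, z up. Deck top at 35 mm, x -194 to -49 mm, y +-60 mm. Hanger: foot 76 mm across, top at 18 mm; upright rod 10 mm thick, collar and small hook up to 106 mm. Beside and beyond the rod nothing but the weights is higher than 18 mm.
- rod_seat (a point): Point on the rod's axis at the top face of the blue weight (32 mm above the worktop), where the underside of the brass weight comes to lie; 3 mm below the deck. Axes as the stand's.
- lower_weight: Blue slotted disc already on the hanger's foot, 92 mm in diameter, 14 mm thick, 0.6 kg, loose. Origin at the centre of its underside, +x points out through its slot. The slot is 16 mm wide, reaches from 6 mm behind the centre out to the rim, and flares to about 32 mm in the last 14 mm.
- lower_slot (a point): Middle of the blue weight's slot mouth at its rim, 46 mm out from its centre along its +x.
- upper_weight: Brass slotted disc on the deck, 80 mm across, 14 mm thick, about 0.45 kg, slides and turns freely. Origin at the centre of its underside, +x points out through its slot (16 mm wide, from 6 mm behind the centre to the rim, flared to 32 mm in the last 14 mm). On the -x side a flat handle, 18 mm wide, reaches from the rim to a round end 85 mm from the centre, 6 to 14 mm above the underside.
- upper_handle (a point): Middle of the brass weight's handle, 62 mm from the disc's centre along its -x, 10 mm above its underside. A sideways push on the handle turns the weight round the rod but can also drag it 10 to 15 mm outwards along its slot; it can then be pushed back.
- marker: Felt marker with blue cap, 124 mm long, lying on the bench; a bystander. Origin under its middle.
- tape_roll: Roll of masking tape lying flat, 84 mm across, 20 mm high; a bystander. Origin under its centre.
- vial_white: Small vial with white cap, 22 mm across, 50 mm high; a bystander. Origin under its centre.
- vial_blue: Small vial with blue cap, 22 mm across, 50 mm high; a bystander. Origin under its centre.
- petri_dish: Glass dish 86 mm across, 12 mm high; a bystander. Origin under its centre.

How it is judged:
By the outcome, as a careful person would: the job done as asked, in the order asked, and still so for the second after the job is handed in, with the robot touching nothing.
It also fails if it takes over 69 s, if anything falls off the work surface, if the arm or the gripper's body presses on something with over 40 N, if the wrist force passes 120 N, or if a joint passes its speed limit or range.

## Working session

There is one attempt and no reset: what is moved stays moved. The work goes in short steps, Python scripts to look and compute and a shell command to move; the robot and the scene stay as the last step left them, time stands still between calls to the robot, and variables do not carry over. Pictures are saved under pics/ and viewed, at most 10 in all, crops included, and the job is handed in when it is done.

```bash
mkdir -p pics; ls
python3 - <<'E'
from station import robot, viewer
import cv2,numpy as np
for n in ["scene","top"]:
    p,d=viewer.grab_frame(n); cv2.imwrite(f"pics/{n}0.png",p[:,:,::-1]); np.savez(f"pics/{n}0.npz",p=p,d=d)
    print(n,viewer.calibration(n))
print(robot.state())
E
```

```text
pics
scene {'intrinsics': array([[387.64676737,   0.        , 261.15320348],
       [  0.        , 387.64676737, 194.88066656],
       [  0.        ,   0.        ,   1.        ]]), 'world_from_camera': array([[-0.89584711, -0.28149694,  0.3438276 ,  0.16941269],
       [-0.44433771,  0.57563197, -0.68644871,  0.70309466],
       [-0.00468495, -0.76772867, -0.64075795,  0.71984257],
       [ 0.        ,  0.        ,  0.        ,  1.        ]])}
top {'intrinsics': array([[473.19206239,   0.        , 247.4090766 ],
       [  0.        , 473.19206239, 198.48347999],
       [  0.        ,   0.        ,   1.        ]]), 'world_from_camera': array([[-0.34140545, -0.89133682,  0.2982633 ,  0.07619428],
       [-0.93988706,  0.32125477, -0.11579154,  0.17631523],
       [ 0.00739076, -0.31986568, -0.94743407,  1.53447137],
       [ 0.        ,  0.        ,  0.        ,  1.        ]])}
{'time': 0.1, 'joint_positions': array([-7.54240473e+01,  2.02576440e+01,  9.36240671e+01, -7.64881646e-04,
        6.61885176e+01, -1.35648032e-01]), 'joint_velocities': array([ 0.07465962, -0.08265989, -0.08577337,  0.01924   ,  0.041042  ,
       -0.0913244 ]), 'joint_torque': array([-3.02369926e-04, -5.94904268e+01, -3.34932017e+01,  6.98801223e-02,
        1.84635777e-02, -2.70047860e-05]), 'tool_pos': array([ 0.15863121, -0.6041003 ,  0.23295387]), 'tool_rot': array([-1.79929770e+02,  5.33126573e-04,  1.47119103e+01]), 'wrist_force': array([0.44378842, 0.76356286, 0.01163764]), 'moment': array([-0.03878566,  0.00375261,  0.00669676]), 'grasp_force': 0.0, 'gripper_width': 0.09173246139804635}
```

View pics/scene0.png

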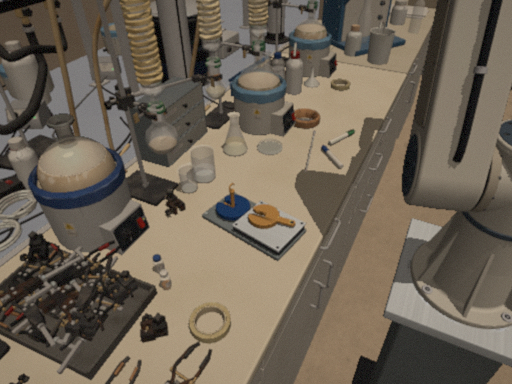

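View pics/top0.png

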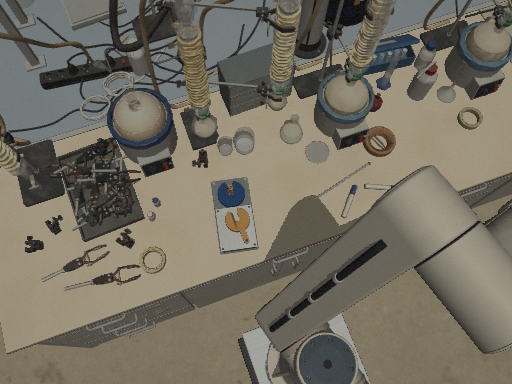

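The stand is at about (233,215) in the top view and (255,220) in the scene view, with the brass weight on its deck and the handle towards the robot. Next I'll enlarge crops of both.

```bash
cat > h.py <<'E'
import numpy as np,cv2
from station import robot,viewer
def w(K,T,u,v,z):
    r=T[:3,:3]@np.array([(u-K[0,2])/K[0,0],(v-K[1,2])/K[1,1],1]); return T[:3,3]+r*(z-T[2,3])/r[2]
def cal(n):
    c=viewer.calibration(n); return c["intrinsics"],c["world_from_camera"]
E
python3 - <<'E'
from h import *
a=np.load("pics/top0.npz")["p"][170:260,195:275]; b=np.load("pics/scene0.npz")["p"][175:260,195:315]
a=cv2.resize(a,None,fx=6,fy=6,interpolation=2)[:,:,::-1]; b=cv2.resize(b,None,fx=6,fy=6,interpolation=2)[:,:,::-1]
cv2.imwrite("pics/ctop.png",a); cv2.imwrite("pics/cscene.png",b)
E
```

```text
(no output)
```

View pics/ctop.png

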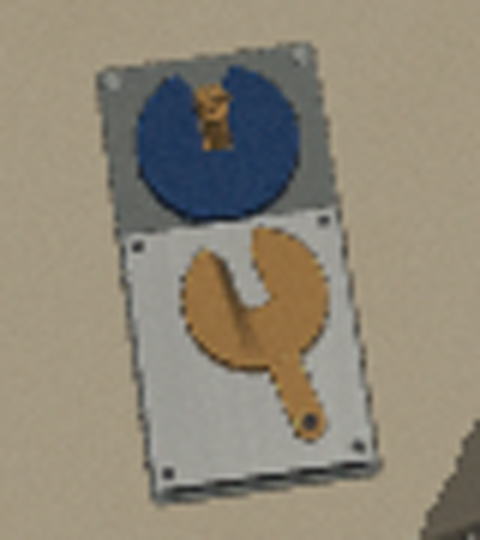

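View pics/cscene.png

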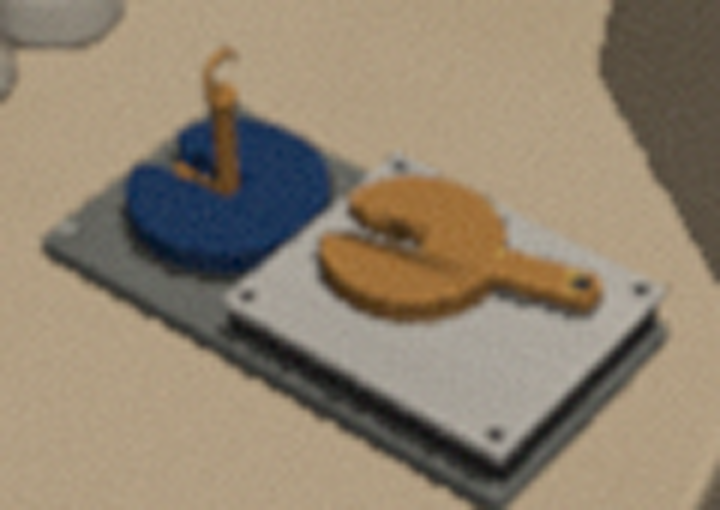

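The blue slot opens away from the deck, at crop (205,75). The brass slot opens towards the rod and is slightly skewed, with its handle end at (311,421). I'll compute the poses from deck corners, disc centres and the handle hole.

Run:
```python
from h import *
np.set_printoptions(precision=4,suppress=True)
def go(n,off,pts):
    K,T=cal(n)
    return {k:w(K,T,(u+.5)/6-.5+off[0],(v+.5)/6-.5+off[1],z)[:2] for k,(u,v,z) in pts.items()}
t=go("top",(195,170),dict(c1=(124,235,.035),c2=(340,207,.035),c3=(378,462,.035),c4=(155,492,.035),brass=(256,299,.049),hole=(311,421,.049),blue=(219,143,.032),bslot=(204,78,.032),hook=(212,92,.1)))
s=go("scene",(195,175),dict(c1=(228,293,.035),c2=(397,155,.035),c3=(664,290,.035),c4=(503,462,.035),brass=(413,243,.049),hole=(580,283,.049),blue=(229,188,.032),bslot=(152,162,.032)))
for n,d in (("top",t),("scene",s)):
    print(n,d)
    ax=(d['c1']+d['c2']-d['c3']-d['c4'])/2; print("len",np.linalg.norm(ax),"wid",np.linalg.norm(d['c1']-d['c2']))
    e=ax/np.linalg.norm(ax); m=(d['c1']+d['c2']+d['c3']+d['c4'])/4
    print("stand yaw",np.degrees(np.arctan2(e[1],e[0])),"rod",m+.1215*e)
    h=d['brass']-d['hole']; print("brass yaw",np.degrees(np.arctan2(h[1],h[0])),np.linalg.norm(h))
    h=d['bslot']-d['blue'];print("blue yaw",np.degrees(np.arctan2(h[1],h[0])),np.linalg.norm(h))
    # brass mask centroid check of blue
```

```text
top {'c1': array([0.5506, 0.1057]), 'c2': array([ 0.5254, -0.0123]), 'c3': array([0.3828, 0.0182]), 'c4': array([0.408 , 0.1365]), 'brass': array([0.4873, 0.0506]), 'hole': array([0.4132, 0.0456]), 'blue': array([0.5847, 0.0382]), 'bslot': array([0.6243, 0.0333]), 'hook': array([0.5904, 0.0384])}
len 0.14585542920466738 wid 0.12066505384654676
stand yaw -12.104416305230098 rod [0.5855 0.0366]
brass yaw 3.821645123776046 0.07430471299981307
blue yaw -7.06638621505373 0.03987050361919282
scene {'c1': array([0.5518, 0.1024]), 'c2': array([ 0.5275, -0.0091]), 'c3': array([0.3872, 0.0197]), 'c4': array([0.4083, 0.1376]), 'brass': array([0.4886, 0.0537]), 'hole': array([0.4156, 0.0451]), 'blue': array([0.5864, 0.041 ]), 'bslot': array([0.6265, 0.0408])}
len 0.1454614514054962 wid 0.11411242251669845
stand yaw -12.706908850733308 rod [0.5872 0.0359]
brass yaw 6.711621718959141 0.07355171169024591
blue yaw -0.2031003019245764 0.04010111299445181
```

```bash
python3 - <<'E'
from h import *
for n in ("top","scene"):
    K,T=cal(n); d=np.load(f"pics/{n}0.npz")["d"]
    v,u=np.mgrid[:384,:512]; P=np.stack([(u-K[0,2])/K[0,0]*d,(v-K[1,2])/K[1,1]*d,d],-1)@T[:3,:3].T+T[:3,3]
    m=(d>0)&(P[...,0]>.3)&(P[...,0]<.8)&(abs(P[...,1]-.03)<.2)&(P[...,2]>.06)
    q=P[m]; print(n,len(q))
    if len(q):
        r=np.hypot(q[:,0]-.586,q[:,1]-.0375); k=(r>.03)
        for i in np.where(k)[0][np.argsort(r[k])][::max(1,k.sum()//12)]: print(q[i].round(3),r[i].round(3))
E
python3 -m handwheel '{"slide":[[1.4,-1.87,0],[2.8,-3.74,0],[4.2,-5.6,0],[5.6,-7.5,0],[7.0,-9.35,0],[8.4,-11.2,0],[9.8,-13.1,0],[11.2,-15.0,0]],"angular":[[0,0,0.2],[0,0,0.4],[0,0,0.6],[0,0,0.8],[0,0,1.0],[0,0,1.2],[0,0,1.4],[0,0,1.6]],"fingers":[1,1,1,1,1,1,1,1]}'
```

```text
top 5887
[0.467 0.031 0.061] 0.119
[0.742 0.068 0.404] 0.159
[0.745 0.069 0.446] 0.162
[0.751 0.036 0.608] 0.165
[0.75  0.077 0.521] 0.169
[0.76  0.034 0.674] 0.174
[0.762 0.086 0.625] 0.182
[0.792 0.081 0.23 ] 0.211
[ 0.732 -0.158  0.437] 0.244
[ 0.743 -0.153  0.662] 0.247
[ 0.788 -0.111  0.618] 0.251
[ 0.775 -0.139  0.619] 0.258
[0.798 0.227 0.214] 0.284
scene 7060
[0.729 0.052 0.211] 0.144
[0.744 0.062 0.501] 0.16
[0.747 0.07  0.395] 0.165
[0.748 0.087 0.197] 0.169
[0.756 0.082 0.519] 0.175
[0.762 0.086 0.445] 0.182
[0.772 0.081 0.368] 0.191
[0.783 0.083 0.498] 0.203
[0.755 0.204 0.062] 0.237
[ 0.748 -0.149  0.372] 0.247
[0.792 0.186 0.183] 0.254
[0.785 0.206 0.092] 0.261
[0.8   0.226 0.212] 0.285
time: 1.1
tool_pos: [0.3346, -0.169, 0.2337]
tool_rot: [180.0, -0.0, 5.0]
wrist_force: [0.8, -0.5, -0.0]
gripper_width: 0.0919
grasp_force: 0.0
```

```bash
python3 -m handwheel '{"slide":[[0.8,-1.6,0],[1.7,-3.2,0.2],[2.6,-4.8,0.4],[3.5,-6.4,0.6],[4.4,-8.0,0.8],[4.4,-8.25,1.2],[4.4,-8.25,1.2],[4.4,-8.25,1.2]],"angular":[[0,0,0],[0,0,0],[0,0,0],[0,0,0],[0,0,0],[0,0,0],[0,0,0],[0,0,0]],"fingers":[0.5,0,-0.2,-0.2,-0.2,-0.2,-0.2,-0.2]}'
python3 - <<'E'
from h import *
c=viewer.calibration("wrist"); p,d=viewer.grab_frame("wrist"); cv2.imwrite("pics/w0.png",cv2.resize(p[:,:,::-1],(768,576),interpolation=2))
np.savez("pics/w0.npz",p=p,d=d,K=c["intrinsics"],T=c["world_from_camera"]); print(c)
E
```

```text
time: 2.1
tool_pos: [0.425, 0.0437, 0.2036]
tool_rot: [180.0, 0.0, 5.1]
wrist_force: [0.2, 0.6, -0.2]
gripper_width: 0.0369
grasp_force: 0.0
{'intrinsics': array([[297.31863964,   0.        , 259.0225327 ],
       [  0.        , 297.31863964, 192.08877752],
       [  0.        ,   0.        ,   1.        ]]), 'world_from_camera': array([[ 8.83437125e-02, -9.67399891e-01, -2.37345401e-01,
         4.91133538e-01],
       [-9.96089891e-01, -8.59337596e-02, -2.05016372e-02,
         4.95775546e-02],
       [-5.62701064e-04,  2.38228545e-01, -9.71208960e-01,
         3.54520334e-01],
       [ 0.00000000e+00,  0.00000000e+00,  0.00000000e+00,
         1.00000000e+00]])}
```

View pics/w0.png

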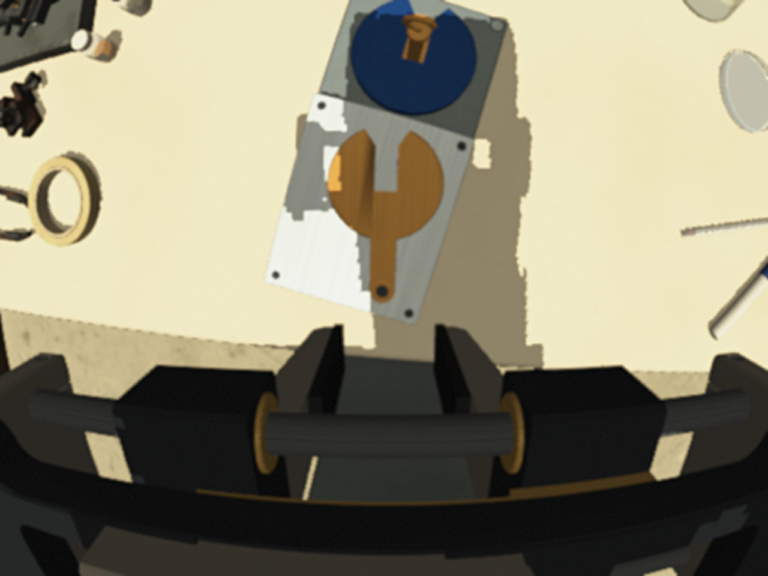

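The wrist view shows the brass disc centre at about (386,184), the handle hole at (382,291), the blue disc and rod base at about (413,58), and deck screws at (321,105), (462,146), (409,313) and (276,275). The camera sits on the tool's +x side.

```bash
cat >> h.py <<'E'
def ww(K,T,u,v,z):
    x,y=(u-K[0,2])/K[0,0],(v-K[1,2])/K[1,1]; r=np.hypot(x,y); s=np.sin(r)/r
    d=T[:3,:3]@np.array([x*s,y*s,np.cos(r)]); return (T[:3,3]+d*(z-T[2,3])/d[2])[:2]
def circ(f,mask,K,T,z,s=1):
    pass
E
python3 - <<'E'
from h import *
np.set_printoptions(precision=4,suppress=True)
a=np.load("pics/w0.npz");K,T=a["K"],a["T"]
f=lambda u,v,z: ww(K,T,(u+.5)/1.5-.5,(v+.5)/1.5-.5,z)
L,R,B=f(328,184,.049),f(444,184,.049),f(386,241,.049)
hole=f(382,291,.049); bc=f(386,184,.049)
print("brass",(L+R)/2,np.linalg.norm(L-R),bc,"hole",hole,np.degrees(np.arctan2(*(bc-hole)[::-1])),np.linalg.norm(bc-hole))
L,R,B=f(350,55,.032),f(476,55,.032),f(415,114,.032)
print("blue",(L+R)/2,np.linalg.norm(L-R),f(413,55,.032),"near rim",B)
s=[f(*q,.035) for q in ((321,105),(462,146),(409,313),(276,275))]
ax=(s[0]+s[1]-s[2]-s[3])/2;e=ax/np.linalg.norm(ax);print("stand",np.degrees(np.arctan2(e[1],e[0])),"rod",sum(s)/4+.1215*e,np.linalg.norm(ax),np.linalg.norm(s[0]-s[1]))
E
```

```text
brass [0.4894 0.0515] 0.07918162349651119 [0.489  0.0515] hole [0.4141 0.0477] 2.8479624461087174 0.07492067476122055
blue [0.5874 0.0404] 0.09151319373902744 [0.5862 0.0407] near rim [0.5416 0.0355]
stand -11.397003833215303 rod [0.5881 0.0402] 0.12911004717129515 0.10482693918685906
```

```bash
python3 -m handwheel '{"slide":[[0.3,-0.16,1.5],[0.3,-0.16,3],[0.3,-0.16,4.4],[0.3,-0.16,5.3],[0.3,-0.16,5.76],[0.3,-0.16,5.76],[0.3,-0.16,5.76],[0.3,-0.16,5.76]],"angular":[[0,0,0.35],[0,0,0.35],[0,0,0.35],[0,0,0.35],[0,0,0.35],[0,0,0.35],[0,0,0.35],[0,0,0.35]],"fingers":[-0.2,-0.2,-0.2,-0.2,-0.2,-0.5,-1,-1]}' 15
python3 -m handwheel '{"slide":[[0,0,0],[0,0,0],[0,0,0],[0,0,0],[0,0,0],[0,0,0],[0,0,0],[0,0,0]],"angular":[[0,0,0],[0,0,0],[0,0,0],[0,0,0],[0,0,0],[0,0,0],[0,0,0],[0,0,0]],"fingers":[-1,-1,-1,-1,-1,-1,-1,-1]}' 15
```

```text
time: 3.15
tool_pos: [0.4333, 0.0491, 0.0604]
tool_rot: [180.0, -0.1, 3.0]
wrist_force: [-0.7, -1.4, 2.1]
gripper_width: 0.0179
grasp_force: 15.0
time: 4.15
tool_pos: [0.4333, 0.0491, 0.0603]
tool_rot: [180.0, -0.1, 3.0]
wrist_force: [-0.2, -3.4, 7.7]
gripper_width: 0.0176
grasp_force: 15.0
```

```bash
python3 -m handwheel '{"slide":[[0.14,-0.04,0],[0.28,-0.08,0],[0.42,-0.12,0],[0.56,-0.16,0],[0.7,-0.19,0],[0.82,-0.22,0],[0.82,-0.22,0],[0.82,-0.22,0]],"angular":[[0,0,0.28],[0,0,0.56],[0,0,0.84],[0,0,1.12],[0,0,1.4],[0,0,1.67],[0,0,1.67],[0,0,1.67]],"fingers":[-1,-1,-1,-1,-1,-1,-1,-1]}'
python3 - <<'E'
from h import *
c=viewer.calibration("wrist"); p,d=viewer.grab_frame("wrist")
np.savez("pics/w1.npz",p=p,d=d,K=c["intrinsics"],T=c["world_from_camera"])
cv2.imwrite("pics/w1.png",cv2.resize(p[0:250,130:380,::-1],None,fx=2.4,fy=2.4,interpolation=2))
E
```

```text
time: 5.15
tool_pos: [0.4505, 0.0557, 0.0597]
tool_rot: [180.0, 0.2, -7.0]
wrist_force: [-8.1, -0.9, 11.2]
gripper_width: 0.0182
grasp_force: 15.0
```

View pics/w1.png

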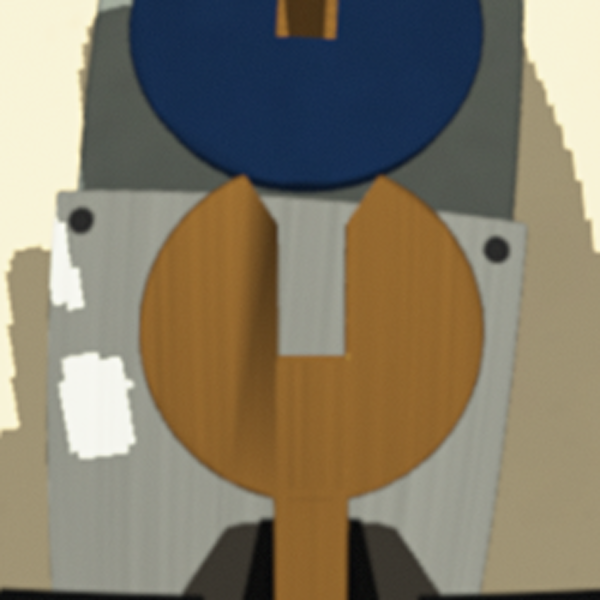

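The brass slot runs at columns 278–347 with its end at row 355. The blue slot end and rod are at columns 276–338, row 38, nearly in line with it.

Run:
```python
from h import *
np.set_printoptions(precision=4,suppress=True)
a=np.load("pics/w1.npz");K,T=a["K"],a["T"]
f=lambda u,v,z: ww(K,T,(u+.5)/2.4-.5+130,(v+.5)/2.4-.5,z)
se=(f(278,355,.049)+f(347,355,.049))/2; sm=(f(279,230,.049)+f(346,230,.049))/2
print("slot w",np.linalg.norm(f(278,355,.049)-f(347,355,.049)))
d=(sm-se)/np.linalg.norm(sm-se); print("slot yaw",np.degrees(np.arctan2(d[1],d[0])),"end",se,"centre",se+.006*d)
L,R=f(140,330,.049),f(484,330,.049); print("disc",(L+R)/2,np.linalg.norm(L-R))
l,r=f(276,38,.032),f(338,38,.032); b=(l+r)/2; print("blue slot end",b,np.linalg.norm(l-r),"yaw of slot", np.degrees(np.arctan2(*(l-r)[::-1]))-90)
l,r=f(130,30,.032),f(483,30,.032); print("blue",(l+r)/2,np.linalg.norm(l-r), "rim",f(307,188,.032))
for q in (b,(l+r)/2):
  e=q-se; print("lateral off",e[1]*d[0]-e[0]*d[1],"along",e@d)
print(robot.state()["tool_pos"])
```

```text
slot w 0.015636197480842214
slot yaw -6.997726506945452 end [0.5017 0.049 ] centre [0.5077 0.0483]
disc [0.5079 0.0483] 0.07902398729222175
blue slot end [0.5817 0.0405] 0.015560353995078756 yaw of slot -7.127208611361041
blue [0.5863 0.0401] 0.0906049397908869 rim [0.5419 0.0454]
lateral off 0.0013107240530695601 along 0.08043344605270161
lateral off 0.001499687006344369 along 0.08503703206870618
[0.4505 0.0557 0.0598]
```

```bash
python3 -m handwheel '{"slide":[[0.45,-0.05,0],[0.9,-0.05,0],[1.4,-0.05,0],[1.9,-0.05,0],[2.4,-0.05,0],[2.8,-0.05,0],[3.1,-0.05,0],[3.1,-0.05,0]],"angular":[[0,0,0],[0,0,0],[0,0,0],[0,0,0],[0,0,0],[0,0,0],[0,0,0],[0,0,0]],"fingers":[-1,-1,-1,-1,-1,-1,-1,-1]}'
python3 - <<'E'
from h import *
s=robot.state();print(s["wrist_force"],s["moment"])
c=viewer.calibration("wrist"); p,d=viewer.grab_frame("wrist")
np.savez("pics/w2.npz",p=p,d=d,K=c["intrinsics"],T=c["world_from_camera"])
cv2.imwrite("pics/w2.png",cv2.resize(p[0:250,130:380,::-1],None,fx=2.4,fy=2.4,interpolation=2))
E
```

```text
time: 6.2
tool_pos: [0.5304, 0.0476, 0.0595]
tool_rot: [-180.0, -0.0, -7.0]
wrist_force: [1.2, 0.2, -4.0]
gripper_width: 0.0178
grasp_force: 15.0
[ 1.19340564  0.24188488 -4.00779733] [-0.01563365 -0.03604854  0.00589063]
```

View pics/w2.png

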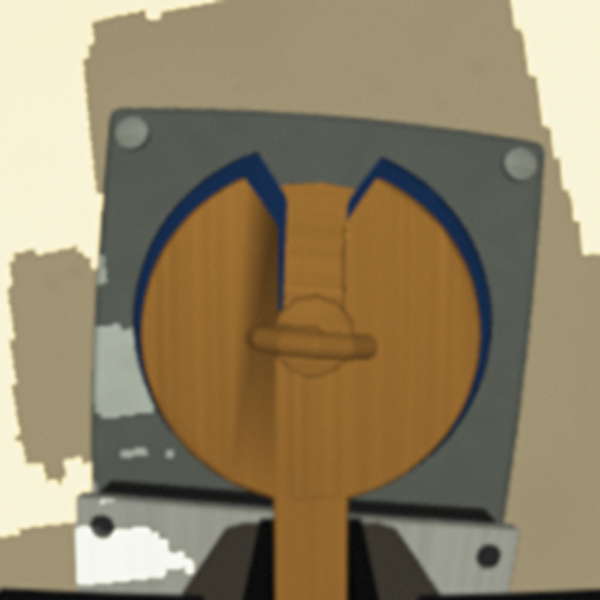

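The rod is in the brass slot (hook at (312,343)), and the weight hangs just above the blue one. Now I'll lower it, release and let it drop.

```bash
python3 -m handwheel '{"slide":[[0.03,0,0.06],[0.03,0,0.11],[0.03,0,0.11],[0.03,0,0.11],[0.03,0,0.11],[0.03,0,0.11],[0.03,0,0.11],[0.03,0,0.11]],"angular":[[0,0,0],[0,0,0],[0,0,0],[0,0,0],[0,0,0],[0,0,0],[0,0,0],[0,0,0]],"fingers":[-1,-1,-1,-0.4,-0.4,-0.4,-0.4,-0.4]}'
python3 - <<'E'
from h import *
np.set_printoptions(precision=4,suppress=True)
s=robot.state();print(s["wrist_force"],s["moment"])
c=viewer.calibration("wrist"); p,d=viewer.grab_frame("wrist")
K,T=c["intrinsics"],c["world_from_camera"]
np.savez("pics/w3.npz",p=p,d=d,K=K,T=T)
for x,y in ((110,250),(170,250),(100,350),(220,400),(400,250),(460,300),(400,400),(310,470),(310,540)):
    u,v=x/2.4+130,y/2.4; i,j=int(round(v)),int(round(u)); a,b=(j-K[0,2])/K[0,0],(i-K[1,2])/K[1,1]; r=np.hypot(a,b); dd=np.median(d[i-1:i+2,j-1:j+2])
    q=T[:3,3]+T[:3,:3]@np.array([a/r*np.tan(r),b/r*np.tan(r),1])*dd; print(x,y,q)
E
```

```text
time: 7.25
tool_pos: [0.5306, 0.0475, 0.0568]
tool_rot: [-180.0, -0.0, -7.0]
wrist_force: [0.1, 0.3, 0.8]
gripper_width: 0.0276
grasp_force: 0.0
[0.0886 0.3266 0.7655] [ 0.0641 -0.0038 -0.0138]
110 250 [0.6157 0.0929 0.0122]
170 250 [0.61   0.0697 0.0456]
100 350 [0.588  0.0999 0.0122]
220 400 [0.5738 0.0629 0.0455]
400 250 [0.6033 0.0179 0.0458]
460 300 [0.5905 0.0054 0.0457]
400 400 [0.5688 0.0217 0.0458]
310 470 [0.555  0.0446 0.0462]
310 540 [0.5376 0.0467 0.0456]
```

Home and flat: the top is at 45.7 mm all over. Regrip, then swing round the rod.

```bash
python3 -m handwheel '{"slide":[[0,0,0],[0,0,0],[0,0,0],[0,0,0],[0,0,0],[0,0,0],[0,0,0],[0,0,0]],"angular":[[0,0,0],[0,0,0],[0,0,0],[0,0,0],[0,0,0],[0,0,0],[0,0,0],[0,0,0]],"fingers":[-1,-1,-1,-1,-1,-1,-1,-1]}' 12
python3 -c "
from station import robot;print(robot.state()['joint_positions'].round(1))"
python3 -m handwheel '{"slide":[[0.02,0.301,0],[0.079,0.597,0],[0.176,0.883,0],[0.309,1.154,0],[0.477,1.405,0],[0.676,1.632,0],[0.903,1.831,0],[1.154,2.0,0]],"angular":[[0,0,-1.25],[0,0,-2.5],[0,0,-3.75],[0,0,-5],[0,0,-6.25],[0,0,-7.5],[0,0,-8.75],[0,0,-10]],"fingers":[-1,-1,-1,-1,-1,-1,-1,-1]}'
```

```text
time: 8.3
tool_pos: [0.5306, 0.0475, 0.0568]
tool_rot: [-180.0, 0.0, -7.0]
wrist_force: [-0.1, -0.5, 0.3]
gripper_width: 0.0178
grasp_force: 12.0
[  5.   25.8 112.5   0.   41.7 102. ]
time: 9.3
tool_pos: [0.5531, -0.0058, 0.0569]
tool_rot: [-180.0, 0.0, 53.2]
wrist_force: [-0.1, 1.8, 0.5]
gripper_width: 0.0175
grasp_force: 12.0
```

```bash
python3 -m handwheel '{"slide":[[0.02,0.301,0],[0.079,0.597,0],[0.176,0.883,0],[0.309,1.154,0],[0.477,1.405,0],[0.676,1.632,0],[0.903,1.831,0],[1.154,2.0,0]],"angular":[[0,0,-1.25],[0,0,-2.5],[0,0,-3.75],[0,0,-5],[0,0,-6.25],[0,0,-7.5],[0,0,-8.75],[0,0,-10]],"fingers":[-1,-1,-1,-1,-1,-1,-1,-1]}'
python3 -m handwheel '{"slide":[[0.02,0.301,0],[0.079,0.597,0],[0.176,0.883,0],[0.309,1.154,0],[0.477,1.405,0],[0.676,1.632,0],[0.903,1.831,0],[1.154,2.0,0]],"angular":[[0,0,-1.25],[0,0,-2.5],[0,0,-3.75],[0,0,-5],[0,0,-6.25],[0,0,-7.5],[0,0,-8.75],[0,0,-10]],"fingers":[-1,-1,-1,-1,-1,-1,-1,-1]}'
python3 - <<'E'
from h import *
s=robot.state();print(s["wrist_force"],s["moment"])
c=viewer.calibration("wrist"); p,d=viewer.grab_frame("wrist")
np.savez("pics/w4.npz",p=p,d=d,K=c["intrinsics"],T=c["world_from_camera"])
cv2.imwrite("pics/w4.png",cv2.resize(p[0:250,130:380,::-1],None,fx=2.4,fy=2.4,interpolation=2))
E
```

```text
time: 10.3
tool_pos: [0.6097, -0.0131, 0.0568]
tool_rot: [-179.9, -0.0, 113.2]
wrist_force: [-4.2, -1.0, 3.4]
gripper_width: 0.0177
grasp_force: 12.0
time: 11.3
tool_pos: [0.6453, 0.0334, 0.0569]
tool_rot: [-180.0, 0.0, 173.2]
wrist_force: [-1.2, -0.9, 0.9]
gripper_width: 0.0179
grasp_force: 12.0
[-1.17174162 -0.90833658  0.934278  ] [-0.12698619 -0.1280503  -0.02067897]
```

View pics/w4.png

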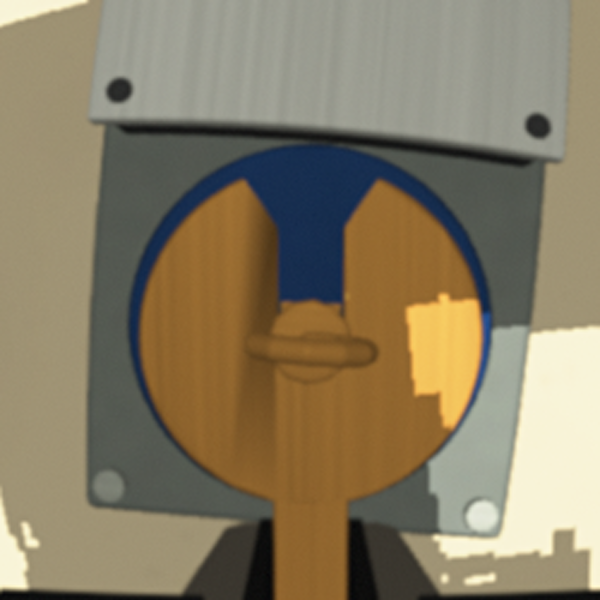

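```bash
python3 -m handwheel '{"slide":[[0,0,0],[0,0,0],[0,0,0],[0,0,-0.6],[0,0,-1.6],[0,0,-2.6],[0,0,-3.6],[0,0,-4]],"angular":[[0,0,0],[0,0,0],[0,0,0],[0,0,0],[0,0,0],[0,0,0],[0,0,0],[0,0,0]],"fingers":[-0.4,-0.4,-0.4,-0.4,-0.4,-0.4,-0.4,-0.4]}'
python3 -m handwheel '{"slide":[[0,-1.2,0],[0.3,-2.6,0],[1.2,-4,0],[2.1,-5.4,0],[3,-6.8,0],[3.9,-8.2,0],[4.8,-9.6,0],[5.7,-11,0]],"angular":[[0,0,0],[0,0,0],[0,0,0],[0,0,0],[0,0,0],[0,0,0],[0,0,0],[0,0,0]],"fingers":[-0.4,-0.4,-0.4,-0.4,-0.4,-0.4,-0.4,-0.4]}'
python3 - <<'E'
from h import *
o=[]
for n,(u0,v0) in {"top":(205,165),"scene":(205,170)}.items():
    p,d=viewer.grab_frame(n); np.savez(f"pics/{n}1.npz",p=p,d=d); cv2.imwrite(f"pics/{n}1.png",p[:,:,::-1])
    o.append(cv2.resize(p[v0:v0+60,u0:u0+50,::-1],None,fx=8,fy=8,interpolation=2))
cv2.imwrite("pics/c1.png",np.hstack(o))
E
```

```text
time: 12.35
tool_pos: [0.6462, 0.0333, 0.1594]
tool_rot: [180.0, 0.2, 173.0]
wrist_force: [-0.1, 0.1, 0.3]
gripper_width: 0.0271
grasp_force: 0.0
time: 13.35
tool_pos: [0.4691, -0.2231, 0.1569]
tool_rot: [180.0, -0.0, 173.0]
wrist_force: [-0.2, -0.1, -0.7]
gripper_width: 0.0277
grasp_force: 0.0
```

View pics/c1.png

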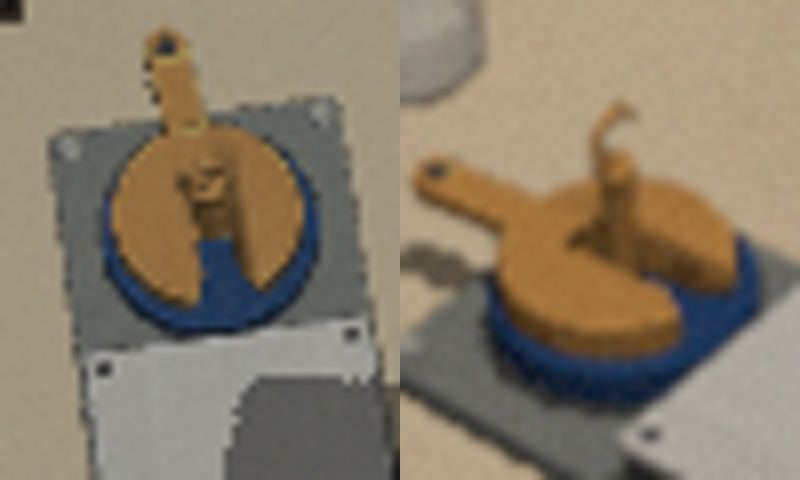

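The brass handle now points beyond the stand and its slot faces the deck. The blue slot is hidden, so I'll look from the far side with the wrist camera.

```bash
python3 -m handwheel '{"slide":[[0,0,-0.4],[0,0,-0.8],[0,0,-1.2],[0,0,-1.6],[0,0,-1.6],[0,0,-1.6],[0,0,-1.6],[0,0,-1.6]],"angular":[[0,0,1.7],[0,0,3.4],[0,0,5.1],[0,0,6.8],[0,0,8.5],[0,0,10.2],[0,0,11.9],[0,0,13.6]],"fingers":[-0.4,-0.4,-0.4,-0.4,-0.4,-0.4,-0.4,-0.4]}'
python3 -m handwheel '{"slide":[[0,0,0],[0,0,0],[0,0,0],[0,0,0],[0,0,0],[0,0,0],[0,0,0],[0,0,0]],"angular":[[0,0,1.7],[0,0,3.4],[0,0,5.1],[0,0,6.8],[0,0,8.5],[0,0,10.2],[0,0,11.9],[0,0,13.6]],"fingers":[-0.4,-0.4,-0.4,-0.4,-0.4,-0.4,-0.4,-0.4]}'
```

```text
time: 14.45
tool_pos: [0.4706, -0.2216, 0.1968]
tool_rot: [180.0, -0.0, 91.1]
wrist_force: [0.3, 0.2, 0.2]
gripper_width: 0.0278
grasp_force: 0.0
time: 15.45
tool_pos: [0.4706, -0.2216, 0.1968]
tool_rot: [-180.0, -0.0, 9.5]
wrist_force: [1.0, -0.5, -0.1]
gripper_width: 0.0272
grasp_force: 0.0
```

```bash
python3 -m handwheel '{"slide":[[1,-1,0],[2,-2,0],[3,-3,0],[4,-4,0],[5,-5,0],[6,-6,0],[6.4,-6.7,0],[6.4,-6.7,0]],"angular":[[0,0,0],[0,0,0],[0,0,0],[0,0,0],[0,0,0],[0,0,0],[0,0,0],[0,0,0]],"fingers":[-0.4,-0.4,-0.4,-0.4,-0.4,-0.4,-0.4,-0.4]}'
python3 - <<'E'
from h import *
c=viewer.calibration("wrist"); p,d=viewer.grab_frame("wrist")
np.savez("pics/w5.npz",p=p,d=d,K=c["intrinsics"],T=c["world_from_camera"])
K,T=c["intrinsics"],c["world_from_camera"]
# project disc centre
q=T[:3,:3].T@(np.array([.5875,.04,.046])-T[:3,3]); th=np.arctan2(np.hypot(q[0],q[1]),q[2]); e=q[:2]/np.hypot(q[0],q[1])*th
u,v=K[0,0]*e[0]+K[0,2],K[1,1]*e[1]+K[1,2]; print(u,v)
u0,v0=int(np.clip(u-100,0,312)),int(np.clip(v-100,0,184)); print(u0,v0)
cv2.imwrite("pics/w5.png",cv2.resize(p[v0:v0+200,u0:u0+200,::-1],None,fx=3,fy=3,interpolation=2))
E
```

```text
time: 16.45
tool_pos: [0.5993, -0.0287, 0.1966]
tool_rot: [-180.0, 0.0, 9.9]
wrist_force: [-0.3, -0.5, -0.4]
gripper_width: 0.0275
grasp_force: 0.0
193.25403800044995 184.9458249691675
93 84
```

View pics/w5.png

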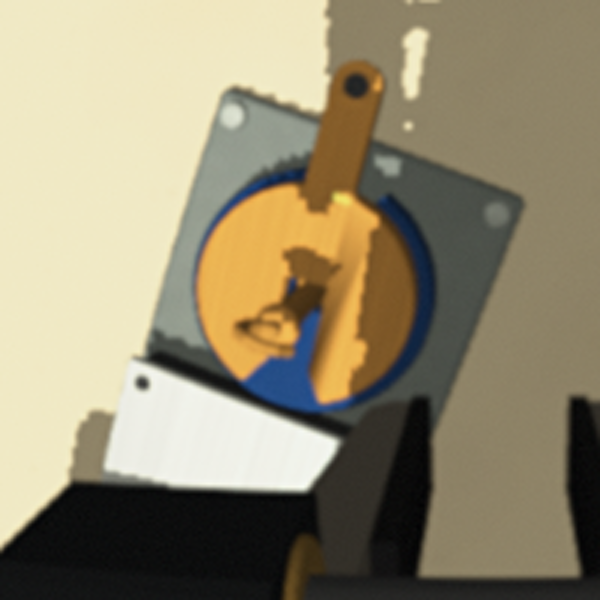

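The right corner of the blue flare is at (388,197). On the left, blue reaches almost to the handle at (310,168). I'll compute the angles.

Run:
```python
from h import *
np.set_printoptions(precision=4,suppress=True)
a=np.load("pics/w5.npz");K,T=a["K"],a["T"]
f=lambda u,v,z: ww(K,T,(u+.5)/3-.5+93,(v+.5)/3-.5+84,z)
P={"brassL":f(196,285,.046),"brassR":f(418,290,.046),"blueR":f(436,290,.032)}
print(P)
bc=(P["brassL"]+P["brassR"])/2; print(bc)
for C in (np.array([.5875,.04]),):
  for n,q in (("hole",f(355,85,.046)),("cornR",f(388,197,.032)),("cornL",f(310,168,.032)),("slotmouthL",f(245,382,.046)),("slotmouthR",f(320,403,.046)),("h1",f(332,85,.046)),("h2",f(381,90,.046)),("blueR",P["blueR"]),("dscrew",f(142,383,.035)),("b1",f(232,116,.012)),("b2",f(497,214,.012))):
    e=q-C; print(n,q,np.degrees(np.arctan2(e[1],e[0])),np.linalg.norm(e))
```

```text
{'brassL': array([0.5877, 0.0798]), 'brassR': array([0.5994, 0.0001]), 'blueR': array([ 0.5974, -0.0056])}
[0.5935 0.0399]
hole [0.6656 0.0324] -5.534632760815412 0.07843979315952544
cornR [0.6279 0.0167] -29.92190492946388 0.04664788097881848
cornL [0.6339 0.0463] 7.767263744823263 0.04679361988784396
slotmouthL [0.5549 0.0578] 151.39159841151215 0.03712019418397565
slotmouthR [0.5521 0.0291] -162.8495868892101 0.037004133431216016
h1 [0.6645 0.0403] 0.20673783754901087 0.07695561147345396
h2 [0.6652 0.0234] -12.079048008666831 0.07945133442386053
blueR [ 0.5974 -0.0056] -77.71420062310136 0.04665520952329962
dscrew [0.5425 0.1025] 125.74001315795621 0.07704568550715314
b1 [0.6474 0.0841] 36.360941753985585 0.07443043626244412
b2 [ 0.6261 -0.0229] -58.48514265588697 0.07380457246994258
```

Run:
```python
from h import *
from scipy.optimize import least_squares
np.set_printoptions(precision=4,suppress=True)
def fit(P,r): 
    P=np.array(P); return least_squares(lambda c:np.hypot(*(P-c).T)-r,P.mean(0)).x
for n,s,o,br,bl in (("w4",2.4,(130,0),[(140,330),(484,330),(245,180),(378,180),(160,255),(470,260),(160,410),(460,415),(230,483),(390,485)],[(310,143),(131,320),(491,320),(170,200),(440,190),(225,160),(400,165)]),
  ("w5",3,(93,84),[(196,285),(418,290),(205,340),(240,380),(322,403),(380,380),(215,230),(395,230),(250,190)],[(436,290),(425,335),(345,408),(300,412),(425,240),(270,400)])):
    a=np.load(f"pics/{n}.npz");K,T=a["K"],a["T"]
    f=lambda q,z: ww(K,T,(q[0]+.5)/s-.5+o[0],(q[1]+.5)/s-.5+o[1],z)
    print(n,"brass",fit([f(q,.046) for q in br],.04),"blue",fit([f(q,.032) for q in bl],.046))
    if n=="w4": print("deckscrew",f((537,126),.035),f((119,90),.035))
a=np.load("pics/w0.npz");print([ww(a["K"],a["T"],(u+.5)/1.5-.5,(v+.5)/1.5-.5,.035) for u,v in ((321,105),(462,146))])
```

```text
w4 brass [0.5897 0.0406] blue [0.5875 0.0404]
deckscrew [0.5427 0.1023] [0.5219 0.0006]
w5 brass [0.5905 0.0399] blue [0.5888 0.0399]
[array([0.5427, 0.1028]), array([0.5217, 0.0001])]
```

```bash
python3 - <<'E'
from h import *
a=np.load("pics/w2.npz");K,T=a["K"],a["T"]
f=lambda u,v:ww(K,T,(u+.5)/2.4-.5+130,(v+.5)/2.4-.5,.032)
for q in (f(258,152),f(380,158)): e=q-[.588,.0402]; print(np.degrees(np.arctan2(e[1],e[0])),np.hypot(*e))
E
python3 -m handwheel '{"slide":[[-0.6,0,0],[-1.2,0,0],[-1.8,0,0],[-2.4,0,0],[-2.4,0,0],[-2.4,0,0],[-2.4,0,0],[-2.4,0,0]],"angular":[[0,0,-1.7],[0,0,-3.4],[0,0,-5.1],[0,0,-6.8],[0,0,-8.5],[0,0,-10.2],[0,0,-11.9],[0,0,-13.6]],"fingers":[-0.4,-0.4,-0.4,-0.4,-0.4,-0.4,-0.4,-0.4]}'
python3 -m handwheel '{"slide":[[0,0,0],[0,0,0],[0,0,0],[0,0,0],[0,0,0],[0,0,0],[0,0,0],[0,0,0]],"angular":[[0,0,-1.7],[0,0,-3.4],[0,0,-5.1],[0,0,-6.8],[0,0,-8.5],[0,0,-10.2],[0,0,-11.9],[0,0,-13.7]],"fingers":[-0.4,-0.4,-0.4,-0.4,-0.4,-0.4,-0.4,-0.4]}'
```

```text
10.097794097983135 0.04545008560073793
-28.8682718958358 0.045230691553908
time: 17.5
tool_pos: [0.5394, -0.0413, 0.1969]
tool_rot: [-180.0, 0.0, 91.7]
wrist_force: [-0.2, 0.5, -0.1]
gripper_width: 0.0279
grasp_force: 0.0
time: 18.5
tool_pos: [0.5394, -0.0414, 0.1969]
tool_rot: [-180.0, -0.0, 173.8]
wrist_force: [-0.6, 0.3, 0.0]
gripper_width: 0.0273
grasp_force: 0.0
```

```bash
python3 -m handwheel '{"slide":[[-1.2,0,0.9],[-2.4,0,1.6],[-3.6,0.5,1.6],[-3.94,1.6,1.6],[-3.94,2.7,1.6],[-3.94,3.46,1.7],[-3.94,3.46,2.4],[-3.94,3.46,3.2]],"angular":[[0,0,0],[0,0,0],[0,0,0],[0,0,0],[0,0,0],[0,0,0],[0,0,0],[0,0,0]],"fingers":[-0.4,-0.4,-0.4,-0.4,-0.4,-0.4,-0.4,-0.4]}'
python3 -m handwheel '{"slide":[[0,0,0.6],[0,0,1.2],[0,0,1.8],[0,0,2.2],[0,0,2.4],[0,0,2.4],[0,0,2.4],[0,0,2.4]],"angular":[[0,0,0],[0,0,0],[0,0,0],[0,0,0],[0,0,0],[0,0,0],[0,0,0],[0,0,0]],"fingers":[-0.4,-0.4,-0.4,-0.4,-0.4,-0.4,-1,-1]}'
python3 -m handwheel '{"slide":[[0,0,0],[0,0,0],[0,0,0],[0,0,0],[0,0,0],[0,0,0],[0,0,0],[0,0,0]],"angular":[[0,0,0],[0,0,0],[0,0,0],[0,0,0],[0,0,0],[0,0,0],[0,0,0],[0,0,0]],"fingers":[-1,-1,-1,-1,-1,-1,-1,-1]}'
```

```text
time: 19.5
tool_pos: [0.6474, 0.0338, 0.1155]
tool_rot: [-180.0, -0.0, 173.5]
wrist_force: [0.1, 0.3, -1.0]
gripper_width: 0.0276
grasp_force: 0.0
time: 20.5
tool_pos: [0.6482, 0.0346, 0.0574]
tool_rot: [-180.0, 0.1, 173.5]
wrist_force: [-0.1, -1.4, 0.4]
gripper_width: 0.0178
grasp_force: 12.0
time: 21.5
tool_pos: [0.6483, 0.0346, 0.0572]
tool_rot: [180.0, 0.0, 173.5]
wrist_force: [1.2, -2.4, 4.8]
gripper_width: 0.0177
grasp_force: 12.0
```

```bash
python3 -m handwheel '{"slide":[[0.02,-0.03,0],[0.04,-0.06,0],[0.06,-0.1,0],[0.08,-0.14,0],[0.1,-0.14,0],[0.1,-0.14,0],[0.1,-0.14,0],[0.1,-0.14,0]],"angular":[[0,0,0.15],[0,0,0.3],[0,0,0.45],[0,0,0.6],[0,0,0.6],[0,0,0.6],[0,0,0.6],[0,0,0.6]],"fingers":[-1,-1,-1,-1,-1,-1,-1,-1]}'
python3 -m handwheel '{"slide":[[0.02,0,0],[0.04,0,0],[0.06,0,0],[0.06,0,0],[0.06,0,0],[0.06,0,0],[0.06,0,0],[0.06,0,0]],"angular":[[0,0,0],[0,0,0],[0,0,0],[0,0,0],[0,0,0],[0,0,0],[0,0,0],[0,0,0]],"fingers":[-1,-1,-1,-1,-1,-1,-1,-1]}'
```

```text
time: 22.5
tool_pos: [0.646, 0.0317, 0.0573]
tool_rot: [180.0, 0.1, 169.9]
wrist_force: [5.3, 0.7, 5.2]
gripper_width: 0.0178
grasp_force: 12.0
time: 23.5
tool_pos: [0.6447, 0.0317, 0.0573]
tool_rot: [180.0, 0.1, 169.9]
wrist_force: [5.2, -0.6, 4.2]
gripper_width: 0.0179
grasp_force: 12.0
```

```bash
cat > m.py <<'E'
from h import *
from scipy.optimize import least_squares
def meas(n):
    a=np.load(f"pics/{n}.npz");K,T,p=a["K"],a["T"],a["p"]; h=cv2.cvtColor(p,cv2.COLOR_RGB2HSV)
    def pts(m,z,c0,lo,hi):
        cs,_=cv2.findContours(m.astype(np.uint8),cv2.RETR_EXTERNAL,cv2.CHAIN_APPROX_NONE); P=[]
        for c in cs:
            if len(c)>30: P+=[ww(K,T,u,v,z) for u,v in c[:,0]]
        P=np.array(P); r=np.hypot(*(P-c0).T); return P[(r>lo)&(r<hi)]
    C=np.array([.588,.0402])
    br=pts((h[...,0]<22)&(h[...,1]>110)&(h[...,2]>50),.046,C,.034,.046)
    bl=pts(((h[...,0]>95)&(h[...,0]<130)&(h[...,1]>110))|((h[...,0]<22)&(h[...,1]>110)&(h[...,2]>50)),.032,C,.0435,.0495)
    o=[]
    for P,r in ((br,.04),(bl,.046)):
        s=least_squares(lambda c:np.hypot(*(P-c[:2]).T)-r,[*C],loss="soft_l1",f_scale=.0004); e=np.abs(s.fun); o.append((s.x.round(4),len(P),np.median(np.abs(np.hypot(*(P-s.x).T)-r)).round(4)))
    # handle axis: orange pts beyond 52 mm
    m=(h[...,0]<22)&(h[...,1]>110)&(h[...,2]>50); v,u=np.where(m); Q=np.array([ww(K,T,x,y,.046) for x,y in zip(u,v)]); r=np.hypot(*(Q-C).T); S=Q[(r>.044)&(r<.056)&(Q[:,0]>C[0])]
    if len(S): d=S.mean(0)-o[0][0]; o.append(("handle az",np.degrees(np.arctan2(d[1],d[0])).round(2),len(S)))
    return o
E
python3 - <<'E'
from m import *
c=viewer.calibration("wrist"); p,d=viewer.grab_frame("wrist")
np.savez("pics/w6.npz",p=p,d=d,K=c["intrinsics"],T=c["world_from_camera"])
for n in ("w3","w4","w6","w5"): print(n,meas(n))
E
```

```text
w3 [(array([0.5856, 0.0409]), 336, np.float64(0.0008)), (array([0.5877, 0.0403]), 378, np.float64(0.001))]
w4 [(array([0.59  , 0.0401]), 340, np.float64(0.0008)), (array([0.5887, 0.0401]), 410, np.float64(0.001)), ('handle az', np.float64(-6.75), 621)]
w6 [(array([0.5875, 0.0418]), 358, np.float64(0.0009)), (array([0.5886, 0.0391]), 417, np.float64(0.0012)), ('handle az', np.float64(-9.94), 620)]
w5 [(array([0.591 , 0.0398]), 173, np.float64(0.0006)), (array([0.5883, 0.0403]), 193, np.float64(0.001)), ('handle az', np.float64(-6.28), 205)]
```

```bash
python3 -m handwheel '{"slide":[[0,-0.03,0],[0,-0.06,0],[0,-0.07,0],[0,-0.07,0],[0,-0.07,0],[0,-0.07,0],[0,-0.07,0],[0,-0.07,0]],"angular":[[0,0,0],[0,0,0],[0,0,0],[0,0,0],[0,0,0],[0,0,0],[0,0,0],[0,0,0]],"fingers":[-1,-1,-1,-1,-1,-1,-1,-1]}'
python3 -m handwheel '{"slide":[[0,0,0],[0,0,0],[0,0,0],[0,0,0],[0,0,-0.6],[0,0,-1.6],[0,0,-2.6],[0,0,-3.6]],"angular":[[0,0,0],[0,0,0],[0,0,0],[0,0,0],[0,0,0],[0,0,0],[0,0,0],[0,0,0]],"fingers":[-0.4,-0.4,-0.4,-0.4,-0.4,-0.4,-0.4,-0.4]}'
python3 -m handwheel '{"slide":[[0,-1.2,0],[0.3,-2.6,-0.3],[1.2,-4,-0.6],[2.1,-5.4,-0.9],[3,-6.8,-1.2],[3.9,-8.2,-1.6],[4.8,-9.6,-1.6],[5.7,-11,-1.6]],"angular":[[0,0,0],[0,0,0],[0,0,0],[0,0,0],[0,0,0],[0,0,0],[0,0,0],[0,0,0]],"fingers":[-0.4,-0.4,-0.4,-0.4,-0.4,-0.4,-0.4,-0.4]}'
```

```text
time: 24.55
tool_pos: [0.6445, 0.031, 0.0573]
tool_rot: [179.9, 0.1, 169.9]
wrist_force: [5.2, 5.7, 4.3]
gripper_width: 0.0179
grasp_force: 12.0
time: 25.55
tool_pos: [0.6434, 0.03, 0.1488]
tool_rot: [180.0, 0.1, 169.9]
wrist_force: [0.6, -0.1, -0.5]
gripper_width: 0.0276
grasp_force: 0.0
time: 26.55
tool_pos: [0.4542, -0.2168, 0.1882]
tool_rot: [-180.0, 0.1, 169.9]
wrist_force: [0.0, -1.5, 0.0]
gripper_width: 0.0273
grasp_force: 0.0
```

```bash
python3 -m handwheel '{"slide":[[0,0,0],[0,0,0],[0,0,0],[0,0,0],[0,0,0],[0,0,0],[0,0,0],[0,0,0]],"angular":[[0,0,1.7],[0,0,3.4],[0,0,5.1],[0,0,6.8],[0,0,8.5],[0,0,10.2],[0,0,11.9],[0,0,13.6]],"fingers":[-0.4,-0.4,-0.4,-0.4,-0.4,-0.4,-0.4,-0.4]}'
python3 -m handwheel '{"slide":[[0,0,0],[0,0,0],[0,0,0],[0,0,0],[0,0,0],[0,0,0],[0,0,0],[0,0,0]],"angular":[[0,0,1.7],[0,0,3.4],[0,0,5.1],[0,0,6.8],[0,0,8.5],[0,0,10.2],[0,0,11.9],[0,0,13.2]],"fingers":[-0.4,-0.4,-0.4,-0.4,-0.4,-0.4,-0.4,-0.4]}'
```

```text
time: 27.55
tool_pos: [0.455, -0.2159, 0.1879]
tool_rot: [179.9, 0.0, 88.0]
wrist_force: [0.3, -0.4, -0.4]
gripper_width: 0.0276
grasp_force: 0.0
time: 28.55
tool_pos: [0.455, -0.2159, 0.1879]
tool_rot: [180.0, -0.1, 8.8]
wrist_force: [1.0, -0.2, 0.9]
gripper_width: 0.0273
grasp_force: 0.0
```

```bash
python3 -m handwheel '{"slide":[[1,-1,-0.3],[2,-2,-0.3],[3,-3,-0.3],[4,-4,-0.3],[5,-5,-0.3],[6,-6,-0.3],[6.85,-6.5,-0.3],[6.85,-6.5,-0.3]],"angular":[[0,0,0],[0,0,0],[0,0,0],[0,0,0],[0,0,0],[0,0,0],[0,0,0],[0,0,0]],"fingers":[-0.4,-0.4,-0.4,-0.4,-0.4,-0.4,-0.4,-0.4]}'
python3 - <<'E'
from m import *
c=viewer.calibration("wrist"); p,d=viewer.grab_frame("wrist")
np.savez("pics/w7.npz",p=p,d=d,K=c["intrinsics"],T=c["world_from_camera"])
def pix(K,T,X):
    q=T[:3,:3].T@(X-T[:3,3]); rr=np.hypot(q[0],q[1]); e=q[:2]/rr*np.arctan2(rr,q[2]); return K[0,0]*e[0]+K[0,2],K[1,1]*e[1]+K[1,2]
for n in ("w5","w7"):
    print(n,meas(n)); a=np.load(f"pics/{n}.npz"); h=cv2.cvtColor(a["p"],cv2.COLOR_RGB2HSV)
    for r in (.0445,.0455):
        s=""
        for az in range(-45,26):
            u,v=pix(a["K"],a["T"],np.array([.588+r*np.cos(np.radians(az)),.0402+r*np.sin(np.radians(az)),.032])); H,S,V=h[int(round(v)),int(round(u))]
            s+="B" if 95<H<130 and S>110 else "o" if H<22 and S>110 else "."
        print(r,s)
# heights of brass top + neighbours
K,T=c["intrinsics"],c["world_from_camera"]
for az in range(0,360,45):
    u,v=pix(K,T,np.array([.588+.03*np.cos(np.radians(az+10)),.0402+.03*np.sin(np.radians(az+10)),.046])); i,j=int(v),int(u); a_,b=(j-K[0,2])/K[0,0],(i-K[1,2])/K[1,1]; r=np.hypot(a_,b)
    print(az,(T[:3,3]+T[:3,:3]@np.array([a_/r*np.tan(r),b/r*np.tan(r),1])*d[i,j])[2].round(4))
E
```

```text
time: 29.55
tool_pos: [0.5992, -0.0272, 0.1953]
tool_rot: [180.0, -0.1, 9.2]
wrist_force: [-0.6, -0.2, -0.0]
gripper_width: 0.0279
grasp_force: 0.0
w5 [(array([0.591 , 0.0398]), 173, np.float64(0.0006)), (array([0.5883, 0.0403]), 193, np.float64(0.001)), ('handle az', np.float64(-6.28), 205)]
0.0445 BBBBBBBBBBBBBBBBBB.............oooooooooooooooooooooooo..BBBBBBBBBBBBBB
0.0455 BBBBBBBBBBBBBBBB..............oooooooooooooooooooooooo...BBBBBBBB..BBBB
w7 [(array([0.5881, 0.0414]), 189, np.float64(0.0007)), (array([0.5881, 0.0406]), 208, np.float64(0.0008)), ('handle az', np.float64(-10.57), 210)]
0.0445 BBBBBBBBBBBBBBBBB..........ooooooooooooooooooooooooo.BBBBBBBBBBBBBBBBBB
0.0455 BBBBBBBBBBBBBBBB..........oooooooooooooooooooooooooo.BBBBBBBBBBB.BBBBB.
0 0.0455
45 0.0452
90 0.0463
135 0.0454
180 0.046
225 0.046
270 0.0448
315 0.0472
```

```bash
python3 -c "
from station import robot;print(robot.hand_in())"
```

```text
the job is handed in; nothing more can be done
None
```

The job is handed in at about 30 s on the robot's clock: the brass weight lies flat on the blue one, centred on the rod to about 1–2 mm, with its slot within about 2° of opposite the blue slot, and nothing else on the bench was touched.

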